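# Take the silencer coupling off the air manifold

### The arm

A 6-joint arm with a two-finger parallel gripper is mounted at the origin on the work surface. World frame = base frame: x ahead of the robot, y to its left, z up, the work surface at z = 0. Lengths are in mm, angles in rad, forces in N, time in s.
With the tool pointing down it reaches from about 350 to 875 mm from the base axis. Payload 4.2 kg.
Tool frame: the origin (TCP) lies on the mounting face of the last link; the fingertips stand 173 mm ahead of it and the grasp point (between the pads) lies 155 mm ahead of it (tcp_to_grasp is the distance from the TCP to the grasp point, in mm); z points along the fingers, y is the direction in which the jaws open and shut (so a half turn about z gives the same grasp; the last joint's range is limited). The gripper opens to 85 mm and grips with 20 to 120 N. Pads are 22 mm wide; open, the fingers measure 114 mm over their backs; the gripper's body (76 mm by 85 mm) begins 54 mm behind the grasp point. The pads swing forward as they close: fully open they stand 13 mm farther back than shut.
Start: joints at [-0.982, 0.385, 0.008, 0, -1.194, -0.259], TCP at [202.424, -591.291, 404.712] pointing down, gripper open.
Joint ranges: [-3.14, 3.14], [-1.21, 2.06], [-1.07, 1.41], [-3.16, 2.05], [-2.99, -0.16], [-3.1, 3.1]. Speed limits (rad/s): [2.79, 2.79, 3.14, 3.14, 3.14, 3.14].

### API

Orientations are given as a unit quaternion [x, y, z, w].
In Python, from bench import * gives the robot as it stands. The module is installed in compiled form; this text tells all that it offers.
- The arm moves only by the tool apply_moves, never from a script. Its arguments are lists of equal length, an entry for each row: "fingers": the closure, from 0 (fully open) to 1 (shut); "dp": the shift along the world's x, y, z in cm, a list of three; "yaw": the turn about the world's z in degrees. A call has 1 to 10 rows; each row is the pose to reach, as a shift and turn from the pose measured when the call began; what a row does not reach only later rows make up. A row lasts 1/10 s, in which the tool goes at most 50 mm and 8.59 degrees, less where a joint would pass 70% of its speed; a pose out of reach is approached as far as the arm can. A call with a gripper value outside its range is refused whole. The fingers move at their own pace and stop on an object; the grip force is fixed at half the most. Time passes only in rows, so rows that repeat a pose let the fingers close. It gives the time, the measured TCP pose, the force and the opening at its end, in the units of the state.
- read_state(): the state, without advancing time (a new reading comes with each control period).
- get_image(name): name is "scene" or "top" or "wrist"; returns a dict with "color" (420x560x3 uint8, blue, green, red), "mtx" (3x3 intrinsics, pixels), "k1" (the pictures are not rectified: a ray, as slopes to the right and down, at radius r is drawn at 1 + k1 r^2 times it, then the intrinsics apply), "camera_from_world" (4x4, takes a point from world to camera coordinates); the wrist camera has in their place "tool_from_camera" (4x4, takes a point from camera to tool coordinates, whose origin is the TCP and whose axes are the flange's). Camera axes: x right, y down, z forward; pixel columns grow to the right and rows downward; lengths in mm; the calibration is good to about 2 mm. A picture is of the moment at which its call begins: read the wrist's pose just before it. There is no depth.
- job_done(): hands the job in, once; it reports no verdict.
The state is a dict: "clock": time; "joints": joint angles; "joint_vel": joint speeds; "joint_efforts": joint torques, N m; "position": TCP position; "ee_rot": TCP orientation; "contact_force": force on the tool from outside, world axes, zero at the start; "wrist_torque": the same for the moment, N m; "gripper_width": finger opening in mm.
Only numpy, scipy, OpenCV 4.12 (cv2) and the standard library are available. Lean on these libraries where they do the work, as an engineer would, in place of code of your own. Each camera call takes 0.05 s, during which the arm holds its last target. There are 200 camera calls.

### The job

At the casting bench, disconnect the quick coupling that carries the silencer from the air manifold: draw its sprung sleeve back, up and away from the manifold, so that it lets go of the nipple, pull it clear and let the sleeve spring forward again. Then set it down upright, without dropping it, on the floor of the orange tray and let go. Leave the other coupling, the one with the hexagonal plug, on its nipple.

Things in the scene. Friction and masses are not known exactly. Their poses are not given: they have to be found in the camera images.
- silencer_coupling: Quick coupling locked on an upright nipple, 68 mm tall, 0.2 kg. Origin: centre of its flat underside, starting 62 mm above the table; z up its axis, x across the row of nipples. Steel front ring 32 mm wide (z 0-5 mm), knurled steel sleeve 35 mm wide (z 6-42), brass neck 16 mm wide, ribbed domed brass silencer 20 mm wide (z 52-68). The nipple reaches 25 mm up inside: lift 40 mm to clear.
- sleeve (a joint): Draw-back (upward) of the silencer coupling's sleeve, m: 0 forward, held by a spring of 5 to 11 N; 0.011 the stop. Gripped round the sleeve, best 26-30 mm above the underside, and pulled straight up, it rises 7 mm on the locked body, then the claws inside let go and the body follows, all within 12 N. Lifted by silencer or neck it stays locked.
- plug_coupling: The other coupling, a bystander on the same manifold: same ring and sleeve, but a low brass hexagon plug on top, 54 mm tall in all. Origin: centre of its underside, z up. The manifold is an aluminium block 55 x 240 x 50 mm with three nipples 75 mm apart along its length, one bare; which is which varies.
- tray: Open orange plastic tray, loose on the table, empty, 130 (x) x 180 (y) x 26 mm tall, walls and floor 4 mm thick. Origin: centre of its underside; the inner floor is 4 mm above it.
Things that resemble listed ones, but are neither listed nor needed, are in the scene too. Leave any blue look-alike of the silencer_coupling alone.

How it is judged:
By the outcome, as a careful person would: the job done as asked, in the order asked, and still so for the second after the job is handed in, with the robot touching nothing.
It also fails if it takes over 35 s, if anything falls off the work surface, if the arm or the gripper's body presses on something with over 40 N, if the wrist force passes 120 N, or if a joint passes its speed limit or range.

## Working session

There is one attempt and no reset: what is moved stays moved. The work goes in short steps, Python scripts to look and compute and a tool call to move; the robot and the scene stay as the last step left them, time stands still between calls to the robot, and variables do not carry over. Pictures are saved under pics/ and viewed, about 8 in all and at most 12, crops included, and the job is handed in when it is done.

Besides the shell and the picture viewer there is one more tool, called after "Call:" by a JSON object that holds its "name" and its "arguments", one argument or row to a line. apply_moves: Moves the arm, as the interface text tells. Its arguments: {"type":"object","properties":{"fingers":{"type":"array","items":{"type":"number"}},"dp":{"type":"array","items":{"type":"array","items":{"type":"number"}}},"yaw":{"type":"array","items":{"type":"number"}}},"required":["fingers","dp","yaw"]}

```bash
mkdir -p pics; cat > h.py <<'E'
from bench import *
import numpy as np, cv2
from scipy.spatial.transform import Rotation as R
def cam(name):
    s=read_state(); g=get_image(name)
    if name=="wrist":
        T=np.eye(4);T[:3,:3]=R.from_quat(s["ee_rot"]).as_matrix();T[:3,3]=s["position"]
        g["wfc"]=T@np.array(g["tool_from_camera"])
    else: g["wfc"]=np.linalg.inv(np.array(g["camera_from_world"]))
    return g
def ray(g,u,v):
    K=np.array(g["mtx"]);d=np.array([(u-K[0,2])/K[0,0],(v-K[1,2])/K[1,1]])
    p=d.copy()
    for _ in range(20): p=d/(1+g["k1"]*(p@p))
    M=g["wfc"];return M[:3,3],M[:3,:3]@np.array([p[0],p[1],1])
def plane(g,u,v,z):
    o,d=ray(g,u,v);return o+d*(z-o[2])/d[2]
def proj(g,P):
    M=np.linalg.inv(g["wfc"]);c=M[:3,:3]@np.array(P)+M[:3,3];p=c[:2]/c[2];p=p*(1+g["k1"]*(p@p))
    K=np.array(g["mtx"]);return K[0,0]*p[0]+K[0,2],K[1,1]*p[1]+K[1,2]
def tri(g1,a,g2,b):
    o1,d1=ray(g1,*a);o2,d2=ray(g2,*b)
    t=np.linalg.lstsq(np.c_[d1,-d2],o2-o1,rcond=None)[0]
    p,q=o1+d1*t[0],o2+d2*t[1];return (p+q)/2,np.linalg.norm(p-q)
E
python3 - <<'E'
from h import *
for n in("scene","top"):
    g=cam(n);cv2.imwrite(f"pics/{n}.png",g["color"]);print(n,np.round(g["wfc"],3).tolist(),g["k1"],np.array(g["mtx"]).tolist())
print(read_state())
E
```

```text
scene [[-0.001, 0.799, -0.601, 1016.189], [1.0, -0.009, -0.014, -63.723], [-0.017, -0.601, -0.799, 655.079], [0.0, 0.0, 0.0, 1.0]] 0.018222879200594396 [[399.693066970722, 0.0, 278.90815310522663], [0.0, 399.693066970722, 213.58231039415074], [0.0, 0.0, 1.0]]
top [[-0.001, -0.991, 0.134, 452.133], [-1.0, 0.0, -0.006, -68.168], [0.006, -0.134, -0.991, 970.899], [0.0, 0.0, 0.0, 1.0]] -0.012506326464713509 [[423.8310813626829, 0.0, 276.14204545074693], [0.0, 423.8310813626829, 211.26052158386437], [0.0, 0.0, 1.0]]
{'clock': 0.1, 'joints': array([-9.82379838e-01,  3.85494422e-01,  6.73974728e-03, -4.08735084e-04,
       -1.19400152e+00, -2.58621110e-01]), 'joint_vel': array([ 0.00062958, -0.00182513,  0.00307718,  0.00140325,  0.00010069,
       -0.00176886]), 'joint_efforts': array([-1.96108404e-04, -3.93319273e+01,  1.88929027e+01,  4.19797897e+00,
       -2.62897935e-03, -1.71318866e-07]), 'position': array([ 202.38884681, -591.13089568,  403.71671311]), 'ee_rot': array([-1.64076968e-01,  9.86447035e-01,  9.71420090e-04, -2.29549299e-04]), 'contact_force': array([ 0.43962107, -0.37942641,  0.50742182]), 'wrist_torque': array([-0.04949249, -0.08335252, -0.03196643]), 'gripper_width': 85.3058914661103}
```

View pics/scene.png

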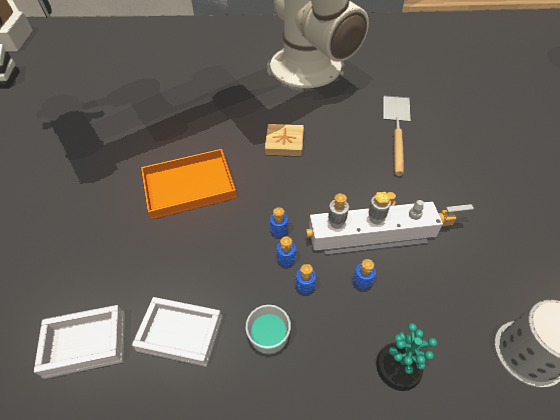

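View pics/top.png

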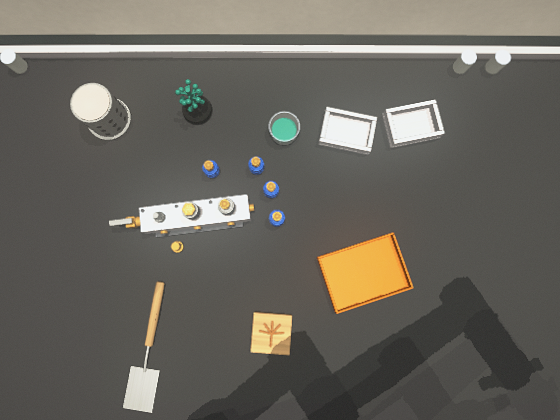

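The scene view shows the silencer coupling at about (340,207), the plug at (381,205), the bare nipple at (418,210) and the tray at (188,183). In the top view they are at (227,206), (190,210), (158,217) and (365,272). Blue look-alikes stand close to the silencer end. Next I'll take enlarged crops.

```bash
python3 - <<'E'
from h import *
a=cv2.imread("pics/scene.png")[180:260,290:450];b=cv2.imread("pics/top.png")[150:250,130:290]
a=cv2.resize(a,None,fx=5,fy=5,interpolation=3)[:300];b=cv2.resize(b,None,fx=5,fy=5,interpolation=3)[150:450]
cv2.imwrite("pics/c1.png",np.vstack([a,b]))
E
```

```text
(no output)
```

View pics/c1.png

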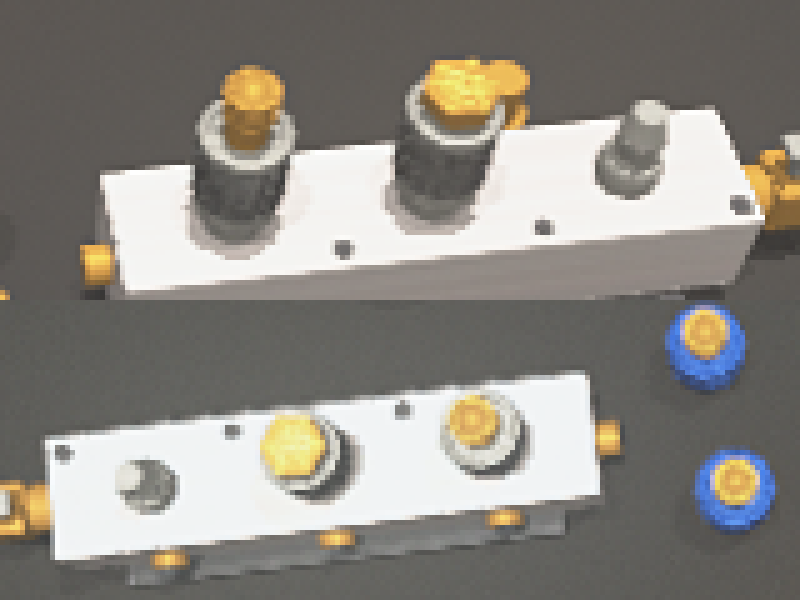

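The crop shows the silencer dome centre at scene (340.6,197.6) and top (225,204). The sleeve's upper rim is centred at scene (339,206.6) and top (226.4,206.4). The brass hexagon is on the middle nipple, and the nipple at the far end is bare.

```bash
python3 - <<'E'
from h import *
s=cam("scene");t=cam("top")
print("dome",tri(s,(340.6,197.6),t,(225,204)),"rim",tri(s,(339,206.6),t,(226.4,206.4)))
print("rim planes104",plane(s,339,206.6,104),plane(t,226.4,206.4,104),"dome130",plane(s,340.6,197.6,130),plane(t,225,204,130))
print("hexdome116",plane(t,130+293/5,180+(447-300)/5,116),plane(s,290+462/5,180+87/5,116))
T=lambda x,y:(130+x/5,180+(y-300)/5)
c=[plane(t,*T(*p),50) for p in[(45,440),(585,373),(600,497),(55,558)]];print("manifold top",np.round(c),[np.linalg.norm(c[i]-c[i-1]) for i in range(4)])
print("yaw long",[np.degrees(np.arctan2(*(c[a]-c[b])[[1,0]])) for a,b in((0,1),(3,2))])
for n,g in(("top",t),("scene",s)):
    h=cv2.cvtColor(g["color"],cv2.COLOR_BGR2HSV);m=cv2.inRange(h,(5,180,100),(20,255,255))
    k=max(cv2.findContours(m,0,2)[0],key=cv2.contourArea);r=cv2.minAreaRect(k);b=cv2.boxPoints(r)
    q=np.array([plane(g,*p,26) for p in b]);print(n,r,np.round(q),q.mean(0),[np.linalg.norm(q[i]-q[i-1]) for i in range(4)])
    m=cv2.inRange(h,(110,150,60),(130,255,255))
    for k in cv2.findContours(m,0,2)[0]:
        if cv2.contourArea(k)>40:
            M=cv2.moments(k);print(" blue",np.round(plane(g,M['m10']/M['m00'],M['m01']/M['m00'],25)))
E
```

```text
dome (array([581.87807513,  31.49110906, 122.13084141]), np.float64(2.2466659290507116)) rim (array([580.84208941,  31.56590407,  95.73306191]), np.float64(2.258133220902544))
rim planes104 [587.24271924  31.28268713 104.        ] [579.53487562  29.50067821 104.        ] dome130 [588.25128797  31.20587621 130.        ] [580.58025526  29.44926252 130.        ]
hexdome116 [571.6340584  104.98075442 116.        ] [577.32877026 105.759598   116.        ]
manifold top [[584. 227.  50.]
 [614.  -9.  50.]
 [559. -16.  50.]
 [532. 221.  50.]] [np.float64(52.31886751023073), np.float64(238.52720514557421), np.float64(55.45104743915919), np.float64(238.61986385625426)]
yaw long [np.float64(97.15774146498313), np.float64(96.40565836314023)]
top ((364.6500244140625, 272.4499816894531), (59.450809478759766, 81.27053833007812), 71.56504821777344) [[ 477. -164.   26.]
 [ 534. -337.   26.]
 [ 410. -374.   26.]
 [ 355. -203.   26.]] [ 443.91742607 -269.55092052   26.        ] [np.float64(128.70986412986917), np.float64(182.8788187407166), np.float64(130.02297995537634), np.float64(179.82627837668232)]
 blue [676.  74.  25.]
scene ((187.19662475585938, 183.1853790283203), (53.06684494018555, 89.49408721923828), 77.00537872314453) [[ 414. -382.   26.]
 [ 354. -197.   26.]
 [ 504. -160.   26.]
 [ 553. -328.   26.]] [ 456.25088089 -266.84110698   26.        ] [np.float64(149.40275460444937), np.float64(193.90025209475084), np.float64(155.01794172373064), np.float64(174.79502019243648)]
 blue [696. -29.  25.]
 blue [686.  73.  25.]
 blue [640. -62.  25.]
 blue [574. -75.  25.]
```

Both views agree: the coupling axis is near (582,31). That matches the manifold centre (572,106) plus a 75 mm pitch, with row yaw about 96.8°. The tray centre is about (444,-270). The jaws need to open across the row, at 6.8°, so the turn is +78°.

Call:
{"name": "apply_moves", "arguments": {
  "fingers": [0,0,0,0,0,0,0,0,0,0],
  "dp": [
    [38,62.2,0],
    [38,62.2,0],
    [38,62.2,0],
    [38,62.2,0],
    [38,62.2,0],
    [38,62.2,0],
    [38,62.2,0],
    [38,62.2,0],
    [38,62.2,0],
    [38,62.2,0]
  ],
  "yaw": [78,78,78,78,78,78,78,78,78,78]
}}

```text
clock: 1.2
position: [463.6, -162.6, 404.5]
ee_rot: [0.749, -0.662, -0.0, 0.0]
contact_force: [1.3, -0.6, -0.7]
gripper_width: 85.3
```

Call:
{"name": "apply_moves", "arguments": {
  "fingers": [0,0,0,0,0,0,0],
  "dp": [
    [11.8,19.4,0],
    [11.8,19.4,0],
    [11.8,19.4,0],
    [11.8,19.4,0],
    [11.8,19.4,0],
    [11.8,19.4,0],
    [11.8,19.4,0]
  ],
  "yaw": [0,0,0,0,0,0,0]
}}

```text
clock: 1.9
position: [581.6, 32.0, 403.8]
ee_rot: [0.75, -0.662, -0.001, 0.001]
contact_force: [-0.6, -0.3, 0.7]
gripper_width: 85.7
```

```bash
python3 - <<'E'
from h import *
g=cam("wrist");cv2.imwrite("pics/w1.png",g["color"]);s=read_state();print(s["position"],s["ee_rot"],np.round(g["wfc"],3).tolist())
print("pred dome",proj(g,(581.5,31,130)),"rim",proj(g,(581.5,31,104)))
E
```

```text
[581.22421371  31.17945214 404.09090693] [ 7.49343778e-01 -6.62180396e-01 -5.35499125e-04  8.59112929e-04] [[-0.992, -0.117, -0.04, 591.28], [-0.124, 0.947, 0.298, -44.562], [0.003, 0.3, -0.954, 373.342], [0.0, 0.0, 0.0, 1.0]]
pred dome (np.float64(278.61100424516457), np.float64(211.4923996951674)) rim (np.float64(278.55863055344497), np.float64(201.64462941942398))
```

View pics/w1.png

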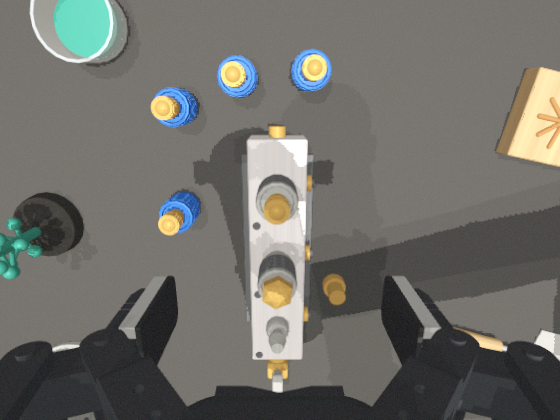

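The wrist view shows the silencer dome at about (277.5,208), with its sleeve rim centred at about (277,199). The plug hexagon is below it at (277,292) and the blue couplings are well clear.

```bash
python3 - <<'E'
from h import *
g=cam("wrist");t=cam("top");im=g["color"][165:240,240:315]
h=cv2.cvtColor(im,cv2.COLOR_BGR2HSV);m=cv2.inRange(h,(8,110,60),(30,255,255))
k=max(cv2.findContours(m,0,2)[0],key=cv2.contourArea);(x,y),r=cv2.minEnclosingCircle(k);print("dome px",x+240,y+165,r,cv2.boundingRect(k))
print("z128",plane(g,x+240,y+165,128),"tri top",tri(g,(x+240,y+165),t,(225,204)))
for u in(258,297): print("sleeve edge at rim",plane(g,u,199,104))
cv2.imwrite("pics/c2.png",cv2.resize(im,None,fx=7,fy=7,interpolation=3))
E
```

```text
dome px 276.0 209.5 14.8071928024292 (23, 30, 26, 30)
z128 [583.24020319  29.69371238 128.        ] tri top (array([582.46114248,  31.00258956, 121.69085777]), np.float64(1.6679428207146374))
sleeve edge at rim [597.61073879  30.16162295 104.        ]
sleeve edge at rim [567.10624928  26.41292328 104.        ]
```

View pics/c2.png

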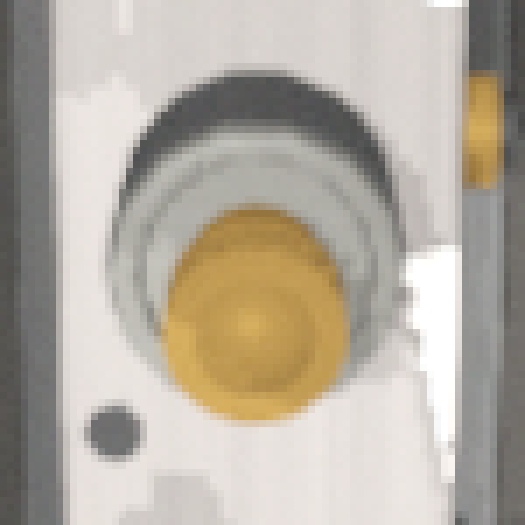

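A sharper reading puts the dome centre at (276.6,212) and the rim centre at (276,203), so the axis is at about (583,31.3). I'll descend to TCP z 244, which grips 27 mm above the underside, leaving the gripper body about 14 mm above the dome.

Call:
{"name": "apply_moves", "arguments": {
  "fingers": [0,0,0,0,0,0,0,0,0],
  "dp": [
    [0.2,0,-3],
    [0.2,0,-6],
    [0.2,0,-9],
    [0.2,0,-12],
    [0.2,0,-13.5],
    [0.2,0,-14.5],
    [0.2,0,-15.5],
    [0.2,0,-16],
    [0.2,0,-16]
  ],
  "yaw": [0,0,0,0,0,0,0,0,0]
}}

```text
clock: 2.95
position: [583.0, 30.2, 244.5]
ee_rot: [0.749, -0.663, -0.0, 0.001]
contact_force: [-0.8, 0.6, -0.1]
gripper_width: 85.3
```

```bash
python3 - <<'E'
from h import *
g=cam("wrist");cv2.imwrite("pics/w2.png",g["color"]);s=read_state();print(s["position"],s["contact_force"])
E
```

```text
[583.16073901  30.38381811 244.95169179] [ 0.51793833 -0.17623994  0.4813517 ]
```

View pics/w2.png

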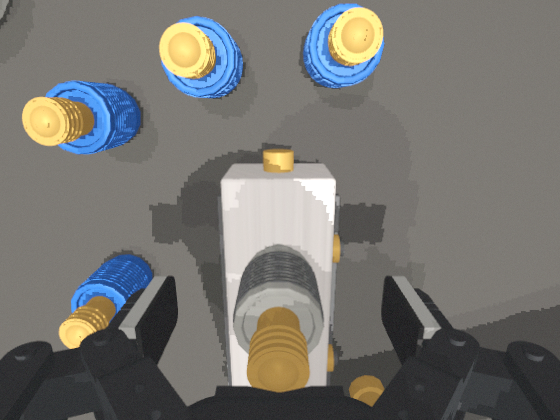

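The sleeve is centred between the open pads: sleeve at x≈279, finger pads at about 155 and 405. Nothing is in the jaws' way, so I'll close.

Call:
{"name": "apply_moves", "arguments": {
  "fingers": [0.5,0.6,0.7,0.8,1,1,1,1],
  "dp": [
    [0,0.1,0],
    [0,0.1,0],
    [0,0.1,0],
    [0,0.1,0],
    [0,0.1,0],
    [0,0.1,0],
    [0,0.1,0],
    [0,0.1,0]
  ],
  "yaw": [0,0,0,0,0,0,0,0]
}}

```text
clock: 3.8
position: [583.2, 31.4, 245.4]
ee_rot: [0.749, -0.663, 0.0, 0.0]
contact_force: [-1.6, -0.2, 5.7]
gripper_width: 31.7
```

The opening reads 31.7 mm, less than the 35 mm sleeve, so I'll check before pulling.

```bash
python3 - <<'E'
from h import *
s=read_state();print(s["position"],s["contact_force"],s["gripper_width"],s["wrist_torque"])
g=cam("scene");w=cam("wrist");s=read_state();print(s["gripper_width"])
a=cv2.resize(g["color"][150:250,290:430],(560,400),interpolation=3)
b=cv2.resize(w["color"][200:420,100:460],(560,342))
cv2.imwrite("pics/g1.png",np.vstack([a,b])[:600])
E
```

```text
[583.22318815  31.4370033  245.38644571] [-1.62819792 -0.15648607  5.66281649] 31.653547824032817 [ 0.17622213  0.51055958 -0.03874603]
31.689084830094203
```

View pics/g1.png

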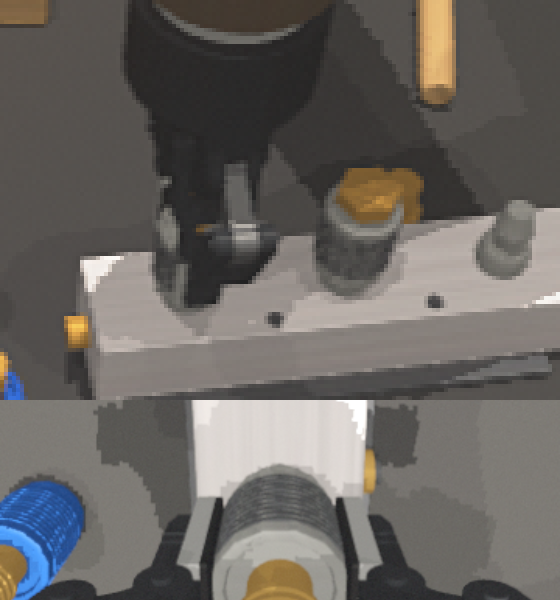

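The pads bear on both sides of the knurled sleeve, so the low reading comes from the pads. Now a slow straight pull up.

Call:
{"name": "apply_moves", "arguments": {
  "fingers": [1,1,1,1,1,1,1,1,1,1],
  "dp": [
    [0,0,0.1],
    [0,0,0.2],
    [0,0,0.3],
    [0,0,0.4],
    [0,0,0.5],
    [0,0,0.6],
    [0,0,0.7],
    [0,0,0.8],
    [0,0,0.9],
    [0,0,1]
  ],
  "yaw": [0,0,0,0,0,0,0,0,0,0]
}}

```text
clock: 4.9
position: [582.3, 31.2, 254.5]
ee_rot: [0.749, -0.663, -0.001, 0.002]
contact_force: [-2.3, -1.0, -10.8]
gripper_width: 31.6
```

Call:
{"name": "apply_moves", "arguments": {
  "fingers": [1,1,1,1,1,1,1,1,1,1],
  "dp": [
    [0,0,0.2],
    [0,0,0.4],
    [0,0,0.7],
    [0,0,1.1],
    [0,0,1.6],
    [0,0,2.2],
    [0,0,3],
    [0,0,3.8],
    [0,0,4.6],
    [0,0,5]
  ],
  "yaw": [0,0,0,0,0,0,0,0,0,0]
}}

```text
clock: 5.9
position: [582.5, 31.2, 305.8]
ee_rot: [0.749, -0.663, -0.001, 0.001]
contact_force: [-0.2, -0.2, -2.9]
gripper_width: 31.6
```

```bash
python3 - <<'E'
from h import *
print({k:read_state()[k] for k in("position","contact_force","gripper_width")})
g=cam("scene");w=cam("wrist");t=cam("top")
a=cv2.resize(g["color"][120:250,270:430],(560,455),interpolation=3)
b=cv2.resize(w["color"],(448,336))[150:]
b=np.hstack([b,np.zeros((len(b),112,3),np.uint8)])
cv2.imwrite("pics/g2.png",np.vstack([a[:410],b]))
E
```

```text
{'position': array([582.51119879,  31.22550843, 305.82280435]), 'contact_force': array([-0.20842884, -0.16928405, -2.85047576]), 'gripper_width': 31.619674504967616}
```

View pics/g2.png

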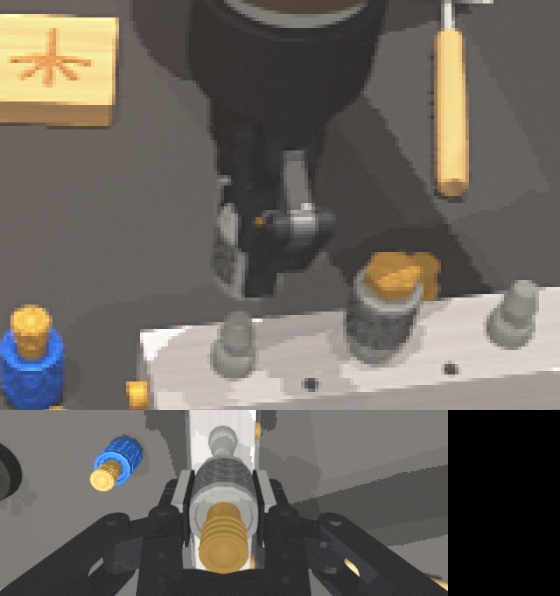

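The coupling is off: its nipple is bare, seen at (235,345) in the upper panel, and the plug coupling is still seated. The load is 2.9 N, so only the coupling's weight. Carrying it to the tray centre with the jaws along the tray's long side (turn −79°).

Call:
{"name": "apply_moves", "arguments": {
  "fingers": [1,1,1,1,1,1,1,1,1,1],
  "dp": [
    [0,0,2.5],
    [-1.4,-3,2.5],
    [-2.8,-6,2.5],
    [-4.2,-9,2.5],
    [-5.6,-12,2.5],
    [-7,-15,2.5],
    [-8.4,-18,2.5],
    [-9.8,-21,2.5],
    [-11.2,-24,2.5],
    [-12.6,-27,2.5]
  ],
  "yaw": [0,-8,-16,-24,-32,-40,-48,-56,-64,-72]
}}

```text
clock: 7.05
position: [455.4, -239.9, 329.4]
ee_rot: [-0.213, 0.977, 0.002, -0.001]
contact_force: [1.1, -0.8, -3.3]
gripper_width: 31.8
```

Call:
{"name": "apply_moves", "arguments": {
  "fingers": [1,1,1,1],
  "dp": [
    [-1.3,-3.1,0],
    [-1.3,-3.1,0],
    [-1.3,-3.1,0],
    [-1.3,-3.1,0]
  ],
  "yaw": [-7,-7,-7,-7]
}}

```text
clock: 7.45
position: [442.6, -270.5, 329.1]
ee_rot: [-0.154, 0.988, 0.002, -0.001]
contact_force: [0.3, 0.3, -2.6]
gripper_width: 31.3
```

```bash
python3 - <<'E'
from h import *
s=read_state();print({k:s[k] for k in("position","ee_rot","contact_force","gripper_width")})
g=cam("scene");w=cam("wrist");cv2.imwrite("pics/g3.png",np.hstack([cv2.resize(g["color"][100:300,100:300],(400,400),interpolation=3),cv2.resize(w["color"],(400,300))[:,:].copy() if 0 else cv2.copyMakeBorder(cv2.resize(w["color"],(400,300)),0,100,0,0,0)]))
P=(s["position"][0],s["position"][1],0)
q=np.array([proj(w,c+(26,)) for c in((477,-164),(534,-337),(410,-374),(355,-203))]);print("tray rim pred wrist",q)
E
```

```text
{'position': array([ 442.57705936, -270.45606201,  329.10092158]), 'ee_rot': array([-1.53882086e-01,  9.88086795e-01,  2.00049826e-03, -8.87134837e-04]), 'contact_force': array([ 0.26451599,  0.33683716, -2.64834115]), 'gripper_width': 31.261968869763457}
tray rim pred wrist [[383.8549949  274.42022547]
 [171.30718977 276.59442234]
 [159.02141834 120.9523048 ]
 [398.75787252 120.39527785]]
```

View pics/g3.png

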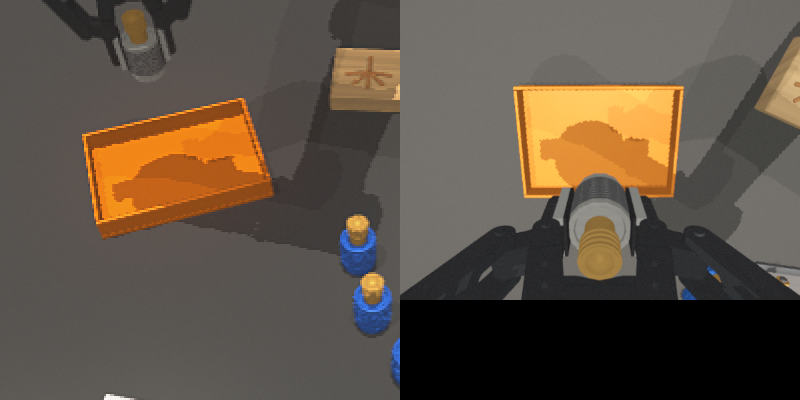

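The wrist view puts the tray's rim corners at about (160,122), (396,122), (385,275) and (175,275), matching the prediction within 4 px. The scene view shows the coupling held upright with its front ring seated below the sleeve, so the sleeve is forward. Contact is expected at TCP z about 187, so I'll descend to 193 and then creep.

Call:
{"name": "apply_moves", "arguments": {
  "fingers": [1,1,1,1,1,1,1,1,1],
  "dp": [
    [0,0,-3],
    [0,0,-6],
    [0,0,-9],
    [0,0,-11],
    [0,0,-12],
    [0,0,-12.7],
    [0,0,-13.2],
    [0,0,-13.5],
    [0,0,-13.5]
  ],
  "yaw": [0,0,0,0,0,0,0,0,0]
}}

```text
clock: 8.45
position: [443.0, -270.1, 194.6]
ee_rot: [-0.154, 0.988, 0.002, -0.0]
contact_force: [-0.0, 0.1, -2.9]
gripper_width: 31.5
```

Call:
{"name": "apply_moves", "arguments": {
  "fingers": [1,1,1,1],
  "dp": [
    [0,0,-0.1],
    [0,0,-0.2],
    [0,0,-0.3],
    [0,0,-0.3]
  ],
  "yaw": [0,0,0,0]
}}

```text
clock: 8.85
position: [442.9, -270.1, 191.6]
ee_rot: [-0.154, 0.988, 0.002, -0.0]
contact_force: [0.3, -0.7, -2.3]
gripper_width: 32.0
```

Call:
{"name": "apply_moves", "arguments": {
  "fingers": [1,1,1,1,1],
  "dp": [
    [0,0,-0.1],
    [0,0,-0.2],
    [0,0,-0.3],
    [0,0,-0.3],
    [0,0,-0.3]
  ],
  "yaw": [0,0,0,0,0]
}}

```text
clock: 9.35
position: [443.0, -270.1, 189.3]
ee_rot: [-0.154, 0.988, 0.002, -0.0]
contact_force: [-1.5, 0.9, 6.8]
gripper_width: 32.1
```

Contact: the force went from −2.5 N to +6.8 N at z 189. Easing off slightly and opening gradually.

Call:
{"name": "apply_moves", "arguments": {
  "fingers": [0.58,0.56,0.54,0.52,0.5,0.48,0.44,0.4,0.35,0.3],
  "dp": [
    [0,0,-0.1],
    [0,0,-0.1],
    [0,0,-0.1],
    [0,0,-0.1],
    [0,0,-0.1],
    [0,0,-0.1],
    [0,0,-0.1],
    [0,0,-0.1],
    [0,0,-0.1],
    [0,0,-0.1]
  ],
  "yaw": [0,0,0,0,0,0,0,0,0,0]
}}

```text
clock: 10.35
position: [443.0, -270.1, 188.3]
ee_rot: [-0.154, 0.988, 0.002, -0.0]
contact_force: [-0.2, 0.4, 0.3]
gripper_width: 59.3
```

Free, with force about 0. Retreating straight up.

Call:
{"name": "apply_moves", "arguments": {
  "fingers": [0.2,0.2,0.2,0.2,0.2,0.2,0.2,0.2,0.2,0.2],
  "dp": [
    [0,0,0.5],
    [0,0,1.5],
    [0,0,3],
    [0,0,5],
    [0,0,8],
    [0,0,11],
    [0,0,14],
    [0,0,17],
    [0,0,20],
    [0,0,20]
  ],
  "yaw": [0,0,0,0,0,0,0,0,0,0]
}}

```text
clock: 11.35
position: [443.5, -270.5, 394.1]
ee_rot: [-0.155, 0.988, -0.001, 0.004]
contact_force: [0.4, -0.4, -0.3]
gripper_width: 68.6
```

```bash
python3 - <<'E'
from h import *
s=read_state();print({k:s[k] for k in("position","contact_force","gripper_width")})
g=cam("scene")
a=cv2.resize(g["color"][120:240,130:250],(400,400),interpolation=3);b=cv2.resize(g["color"][180:260,290:450],(400,200),interpolation=3)
w=cv2.resize(cam("wrist")["color"],(400,300))
cv2.imwrite("pics/g4.png",np.hstack([a,np.vstack([b,w])[:400]]))
for z in(4,46,72): print(z,proj(g,(443,-270,z)))
E
```

```text
{'position': array([ 443.48745806, -270.45872353,  394.09689758]), 'contact_force': array([ 0.35487543, -0.38642345, -0.25341478]), 'gripper_width': 68.55691726575047}
4 (np.float64(189.14486225679155), np.float64(183.83993112160488))
46 (np.float64(185.17868744980052), np.float64(170.5211111741336))
72 (np.float64(182.55632808216635), np.float64(161.72147787192938))
```

View pics/g4.png

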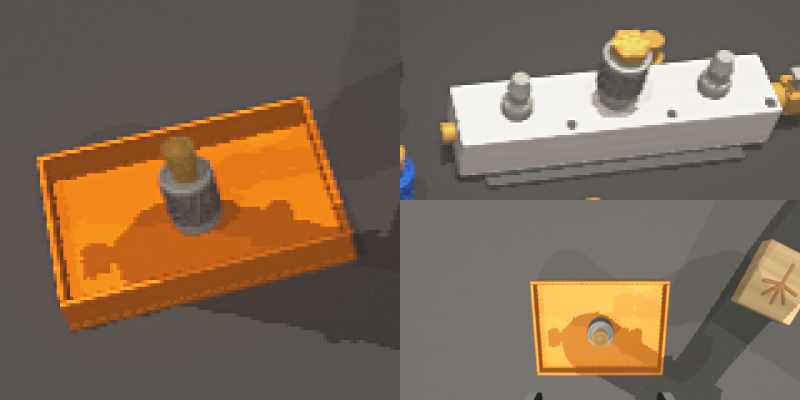

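The coupling stands upright mid-floor in the tray (panel (190,190)) with its sleeve forward. The plug coupling is still on its nipple and the gripper is clear. Handing in.

```bash
python3 -c "
from bench import *
print(job_done())"
```

```text
the job is handed in; nothing more can be done
None
```

The silencer coupling is off the manifold and standing upright near the centre of the orange tray floor. I gripped it round the sleeve and pulled straight up. The pull was about 11 N after the first 9 mm of lift, and only the coupling's weight remained once it was clear. I set it down gently (+6.8 N at contact), let go and backed off about 200 mm. The job was handed in at about 11.5 s of the 35 s allowed.

- **Last pictures:** the coupling is upright with its sleeve forward. Its old nipple is bare, the plug coupling is still on its nipple, and the gripper is clear with about 0 N on it. I moved none of the blue look-alikes.
- **What disagreed:**
  - The gripper read about 31.7 mm on the 35 mm sleeve. The pictures showed the pads on the sleeve, and the grip held throughout.
  - The heights I worked out from two camera views came out about 8 mm low. I relied on the sizes given and the wrist view instead.
  - The coupling touched down about 2 mm higher than predicted.

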